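Rehang the lift-off door of a bench cabinet

TASK

Take the lift-off door out of its parking stand and hang it on the two upright hinge pins of the small grey cabinet, both sockets fully down on their pins, standing open; then swing it shut against the cabinet's seal and leave it so. The hinge strip has been shifted up to about a centimetre sideways in its slots, so feel for the pins: lower the door gently onto them, never force or drop it, and leave the bottles and the flask near it where they stand.

Things in the scene. Friction and masses are not known exactly. Their poses are not given: they have to be found in the camera images.
- door_center (a point): Centre of the loose door, half-way up: an upright grey panel, 12 mm thick (x) by 120 mm wide (y) by 150 mm tall (z), 0.25 to 0.42 kg, parked upright in the white stand. Grip it from above on its bare top edge, 75 mm over this point. Its front is -x; two sockets stand on its -y edge.
- door_knob (a point): Small black knob on the door's front (-x) near its +y edge: 18 mm in diameter, standing 18 mm out of the face; 42 mm to +y of the door's centre, at the same height.
- door_axis (a point): On the door's socket axis, at the lower mouth of the lower socket: 72 mm to -y of the door's centre and 55 mm below it; the door's axes. The two sockets are steel tubes 22 mm in outside diameter, 20 mm long, with an 11 mm bore right through; the upper one's lower mouth is 90 mm above this point.
- hinge_mark (a point): Fixed to the cabinet: nominal place of the hinge pins' upright axis, at the lower pin's shoulder, 32 mm over the worktop; the cabinet's axes. The real pins sit on a steel strip clamped in level slots: their axis is off this point along y by -12 to +12 mm, which no reading shows; x and z are exact. The strip does not yield. The door is fully down when door_axis is at this height.
- upper_mark (a point): The same at the upper pin's shoulder, 90 mm higher. Pins: 8 mm in diameter, 16 mm high over a 20 mm wide collar, the last 4 mm narrowed to about 7 mm. The upper pin's arm is 8 mm thick: bring the door in from the front (-x) with its sockets 16 to 60 mm above their final height, then lower it. A socket 15 mm or more off its pin goes down beside it; touching a pin sideways shows where it is.
- cabinet: Small grey open-fronted cabinet, fixed, with vials inside: 130 mm deep (x), 210 mm wide (y), 177 mm high, origin under its centre. It faces -x; its hinge pins stand 85 mm to -x and 80 mm to -y of the origin. A rubber seal stands 12 mm proud of the front face (face at x = -65 mm).
- shut_mark (a point): Fixed to the cabinet: nominal place of door_center when the door is hung and shut (it shifts along y with the pins); shut, the door's axes lie along the cabinet's. Open at a right angle, the door sticks out to the cabinet's -x. It swings with a little friction; ease off slowly, as the squeezed seal can push it open again.
- stand: White plastic parking stand, fixed: base 90 mm (x) by 100 mm (y), 10 mm thick, origin under its centre; two cheeks, top at 45 mm, form a slot 14.5 mm wide along its y, open above and at both ends. The door stands in it on the base, its axes along the stand's.
- square_bottle: Bystander: white square bottle, 64 x 64 x 123 mm, origin under its centre.
- flask: Bystander: conical glass flask, 68 mm in diameter, 102 mm high, origin under its centre.
- round_bottle: Bystander: round bottle with a screw cap, 50 mm in diameter, 112 mm high, origin under its centre.

How it is judged:
By the outcome, as a careful person would: the job done as asked, in the order asked, and still so for the second after the job is handed in, with the robot touching nothing.
It also fails if it takes over 64 s, if anything falls off the work surface, if the arm or the gripper's body presses on something with over 40 N, if the wrist force passes 120 N, or if a joint passes its speed limit or range.

ROBOT

A 6-joint arm with a two-finger parallel gripper is mounted at the origin on a cart in front of the work surface, level with it; the furniture and walls round the work are solid. World frame = base frame: x ahead of the robot, y to its left, z up, the work surface at z = 0. Lengths are in m, angles in rad, forces in N, time in s.
With the tool pointing down it reaches from about 0.35 to 0.975 m from the base axis. Payload 4.9 kg.
Tool frame: the origin (TCP) lies at the very end of the fingers, on their centre line; the grasp point (between the pads) lies manip.grip_point_offset behind it (manip.grip_point_offset is the distance from the TCP to the grasp point, in m); z points along the fingers, y is the line along which they close (so a half turn about z gives the same grasp; the last joint's range is limited). The gripper opens to 85 mm and grips with 20 to 120 N. Pads are 22 mm wide; open, the fingers measure 114 mm over their backs; the gripper's body (76 mm by 85 mm) begins 54 mm behind the grasp point. The pads swing forward as they close: fully open they stand 13 mm farther back than shut.
Start: joints at [1.161, 0.053, 1.613, -0, 1.476, -0.119], TCP at [0.179, 0.599, 0.231] pointing down, gripper open.
Joint ranges: [-3.01, 3.01], [-1.01, 2.22], [0.06, 2.58], [-1.02, 4.17], [0.09, 2.62], [-3.14, 3.14]. Speed limits (rad/s): [2.57, 2.57, 3.14, 3.14, 3.14, 3.14].

INTERFACE

Orientations are given as a unit quaternion [w, x, y, z].
In Python, from plant import manip gives the robot as it stands.
- The arm moves only by the shell command python3 -m crank 'ROWS' [OPENING]. ROWS is JSON, a list of rows, each an object of numbers: "x", "y", "z": the shift along the tool's x, y, z in cm; "turn": the turn about the tool's z in rad. In form: [{"x": .., "y": .., "z": .., "turn": ..}, ...]. A call has 1 to 5 rows; each row shifts and turns the commanded pose from where the row before left it, along the tool's axes as they then stand; what a row does not reach is not made up. A row lasts 1/10 s, in which the tool goes at most 50 mm and 8.59 degrees, less where a joint would pass 70% of its speed; a pose out of reach is approached as far as the arm can. A call with a gripper value outside its range is refused whole. OPENING is the opening in per cent of the stroke, from 0 (shut) to 100 (fully open), set as the call begins (- or left out, the last holds). The fingers move at their own pace and stop on an object; the grip force is fixed at half the most. Time passes only in rows, so rows that do not move let the fingers close. It gives the time, the measured TCP pose, the force, the opening and the grip force at its end, in the units of the state.
- manip.state(): the state, without advancing time (a new reading comes with each control period).
- manip.grab_frame(name): name is "scene" or "top" or "wrist"; returns (picture, depth): 480x640x3 uint8, red, green, blue; 480x640 float32, m along the optical axis (not along the pixel's ray), 0 where there is no reading.
- manip.camera_model(name): a dict with "mtx" (3x3 intrinsics, pixels), "world_to_cam" (4x4, takes a point from world to camera coordinates). Camera axes: x right, y down, z forward; pixel columns grow to the right and rows downward; lengths in m; the calibration is good to about 2 mm. The wrist camera is an equidistant fisheye: a pixel r from the principal point sees the ray r / f radians off the axis. A picture is of the moment at which its call begins: read the wrist's pose just before it. camera_model takes no time and is no camera call; for the wrist camera it gives the pose at the moment of the call.
- manip.job_done(): hands the job in; it is judged then, once.
The state is a dict: "time": time; "joint_pos": joint angles; "joint_vel": joint speeds; "joint_efforts": joint torques, N m; "tool_pos": TCP position; "tool_rot": TCP orientation; "contact_force": force on the tool from outside, world axes, zero at the start; "ft_torque": the same for the moment, N m; "gripper_width": opening from 0.0 (shut) to 1.0 (fully open); "grasp_force": force on a finger pad.
Only numpy, scipy, OpenCV 4.12 (cv2) and the standard library are available. Lean on these libraries where they do the work, as an engineer would, in place of code of your own. Each camera call takes 0.05 s, during which the arm holds its last target. There are 200 camera calls.

## Working session

There is one attempt and no reset: what is moved stays moved. The work goes in short steps, Python scripts to look and compute and a shell command to move; the robot and the scene stay as the last step left them, time stands still between calls to the robot, and variables do not carry over. Pictures are saved under pics/ and viewed, at most 10 in all, crops included, and the job is handed in when it is done.

```bash
ls; mkdir -p pics; cat > h.py <<'E'
import numpy as np, cv2
from plant import manip
def cloud(name):
    m=manip.camera_model(name); p,d=manip.grab_frame(name)
    K=np.array(m["mtx"]);W=np.linalg.inv(np.array(m["world_to_cam"]))
    v,u=np.mgrid[:480,:640]
    x=(u-K[0,2])/K[0,0]; y=(v-K[1,2])/K[1,1]
    P=np.stack([x*d,y*d,d],-1)@W[:3,:3].T+W[:3,3]
    P[d==0]=np.nan
    return p,d,P
E
python3 - <<'E'
from h import *
for n in("scene","top"):
    p,d,P=cloud(n); cv2.imwrite(f"pics/{n}0.png",p[:,:,::-1]); np.save(f"{n}0.npy",P)
    m=manip.camera_model(n); print(n,np.linalg.inv(m["world_to_cam"])[:3,3],m["mtx"][0])
s=manip.state(); print(s, manip.grip_point_offset)
E
```

```text
pics
scene [0.0546456  0.30155773 0.98659173] [447.23236272   0.         316.06528686]
top [ 0.45956682 -0.14022728  1.22338417] [511.57895922   0.         327.04477518]
{'time': 0.1, 'joint_pos': array([ 1.16101336e+00,  5.32692675e-02,  1.61415705e+00,  6.71199753e-06,
        1.47596952e+00, -1.19006361e-01]), 'joint_vel': array([ 0.00101535, -0.00257153, -0.00478845, -0.00022381, -0.00193664,
        0.00189339]), 'joint_efforts': array([ 3.93420328e-05, -3.94901025e+01, -3.71364641e+01, -8.62948787e-05,
        3.95927054e-03,  1.40644948e-05]), 'tool_pos': array([0.17896423, 0.59825055, 0.2301991 ]), 'tool_rot': array([-2.38832794e-04,  1.44876907e-01,  9.89449276e-01, -8.69388358e-04]), 'contact_force': array([0.71120256, 0.04602031, 0.11836084]), 'ft_torque': array([-0.05901142,  0.0017386 , -0.010437  ]), 'grasp_force': 0.0, 'gripper_width': 1.0013084991289767} 0.0187
```

View pics/scene0.png

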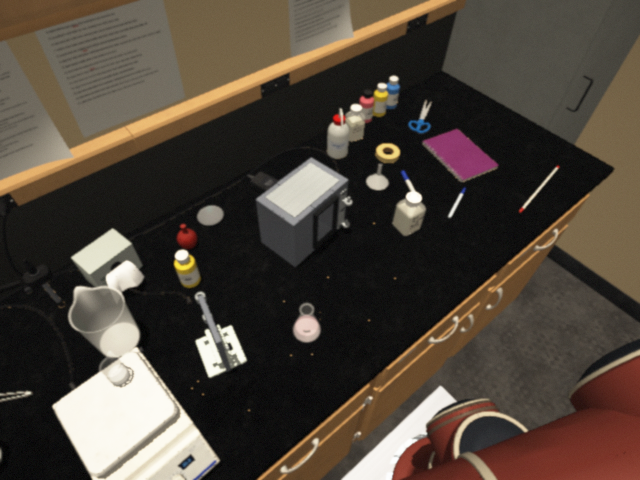

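View pics/top0.png

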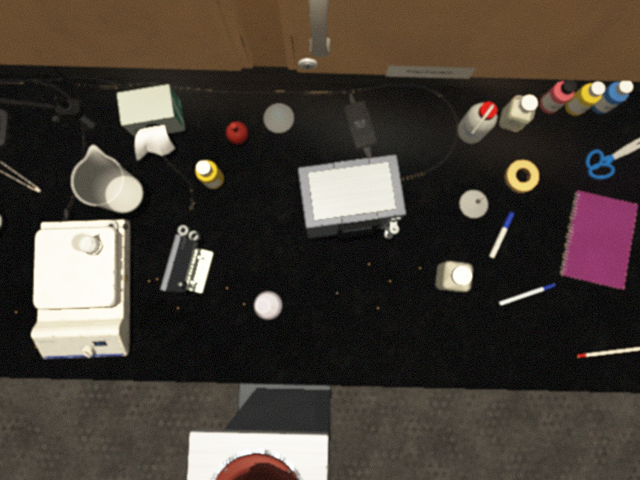

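The scene view shows the door upright in the white stand at about (215,335), the cabinet at (305,210), the flask at (307,325) and the square bottle at (408,215). In the top view the door's sockets are at (187,232), the stand at (200,270), the cabinet at (352,196) and its hinge pins at about (393,228). The flask is at (268,305), the square bottle at (455,277) and the yellow round bottle at (209,174).

```bash
python3 - <<'E'
from h import *
def rect(pts):
    c,s,a=cv2.minAreaRect(pts.astype(np.float32)); return np.round(c,4),np.round(s,4),round(a,2)
for n in("top","scene"):
    P=np.load(n+"0.npy"); Q=P.reshape(-1,3); Q=Q[~np.isnan(Q[:,0])]
    def sel(x0,x1,y0,y1,z0,z1): return Q[(Q[:,0]>x0)&(Q[:,0]<x1)&(Q[:,1]>y0)&(Q[:,1]<y1)&(Q[:,2]>z0)&(Q[:,2]<z1)]
    c=P[196,352] if n=="top" else P[190,310]
    print(n,"cab pt",c)
    S=sel(c[0]-.15,c[0]+.15,c[1]-.2,c[1]+.2,.168,.186); print("cabtop",len(S),np.median(S[:,2]),rect(S[:,:2]))
    c=P[272,205] if n=="top" else P[360,215]
    print("stand pt",c)
    D=(c[0]-.12,c[0]+.15,c[1]-.1,c[1]+.12)
    S=sel(*D,.15,.166); print("doortop",len(S),np.median(S[:,2]),rect(S[:,:2]))
    S=sel(*D,.006,.015); print("base",len(S),rect(S[:,:2]))
    S=sel(*D,.038,.05); print("cheek",len(S),rect(S[:,:2]))
    for nm,pt in (dict(sq=(277,458),fl=(305,268),rb=(168,206)) if n=="top" else dict(sq=(199,414),fl=(310,306),rb=(258,182))).items(): print(nm,P[pt])
    # pins region
    if n=="top":
        for (v0,v1,u0,u1) in[(222,240,384,402)]:
            print(np.round(P[v0:v1:2,u0:u1:2,2]*1000))
        cv2.imwrite("pics/pincrop.png",cv2.resize(cv2.imread("pics/top0.png")[140:310,150:420],None,fx=2.9,fy=2.9,interpolation=cv2.INTER_CUBIC))
E
```

```text
top cab pt [ 0.67525588 -0.19421376  0.18027002]
cabtop 6132 0.17628803901682955 (array([ 0.6869, -0.1939]), array([0.1311, 0.2102]), 9.42)
stand pt [0.51824131 0.14134821 0.00986654]
doortop 397 0.15944381692614384 (array([0.5293, 0.1781]), array([0.014 , 0.1193]), 77.91)
base 568 (array([0.5342, 0.1518]), array([0.2175, 0.2576]), 86.97)
cheek 290 (array([0.5693, 0.1672]), array([0.0279, 0.1967]), 87.43)
sq [ 0.516095   -0.42931113  0.12098382]
fl [ 0.44471431 -0.01216942  0.02456871]
rb [0.74305775 0.12678832 0.11517173]
[[110. 103. 115. 126. 122. 121. 124.  71.   3.]
 [ 68.  88.  90. 116. 123. 120. 121.   1.   1.]
 [ 56.  56.  53.  41. 122. 121. 121.  -1.   0.]
 [ 27.  33.  34. 120. 123. 139. 136. 121.   2.]
 [  3.  32.  32. 122. 122. 128. 124. 123.  -1.]
 [  2.  32.  32.  47. 123. 124. 122.   2.  -1.]
 [ -0.  32.  45.  51.  29.  -3.   1.   3.  -0.]
 [  5.  34.  33.  30.  35.   7.  -1.   3.  -0.]
 [ -2.  -0.  32.  32.   1.   0.  -3.   1.  -2.]]
scene cab pt [ 0.66837704 -0.20219674  0.17791926]
cabtop 3176 0.17622704369664166 (array([ 0.6845, -0.192 ]), array([0.1327, 0.213 ]), 9.13)
stand pt [0.50184978 0.20498178 0.03028613]
doortop 316 0.15963244488097644 (array([0.5838, 0.2199]), array([0.2265, 0.0952]), 35.3)
base 858 (array([0.5119, 0.1997]), array([0.2109, 0.1631]), 8.42)
cheek 353 (array([0.5452, 0.2454]), array([0.1763, 0.14  ]), 83.02)
sq [ 0.51140379 -0.4310811   0.12343116]
fl [ 0.45444883 -0.01754669  0.07154363]
rb [0.73378233 0.13904245 0.11153096]
```

View pics/pincrop.png

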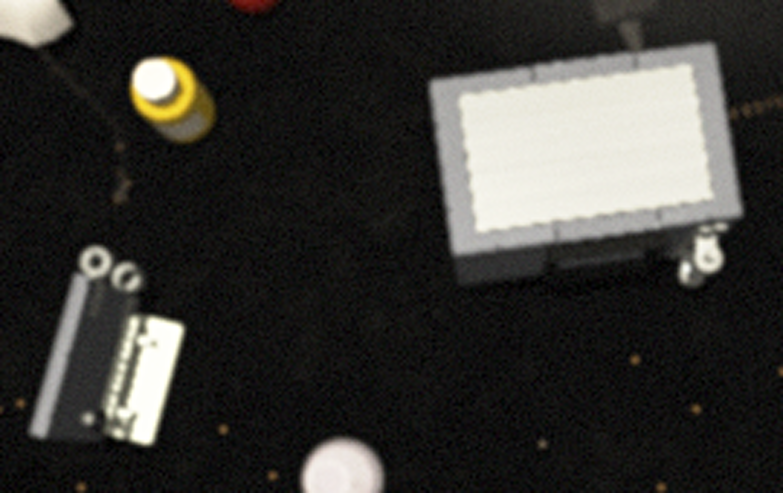

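```bash
cat >> h.py <<'E'
from scipy.spatial.transform import Rotation as R
def pose():
    s=manip.state(); q=s["tool_rot"]; return s["tool_pos"],R.from_quat([q[1],q[2],q[3],q[0]]).as_matrix(),s
def yaw():
    _,M,_=pose(); return np.degrees(np.arctan2(M[1,1],M[0,1]))   # tool y direction
def to(*t):
    p,M,_=pose(); return np.round(M.T@(np.array(t)-p)*100,2)
def pr(): 
    p,M,s=pose(); print("t",s["time"],"p",np.round(p,4),"yaw",round(yaw(),2),"F",np.round(s["contact_force"],1),"T",np.round(s["ft_torque"],2),"w",round(s["gripper_width"],3),s["grasp_force"],"j6",round(s["joint_pos"][5],2))
E
python3 - <<'E'
from h import *
P=np.load("top0.npy");Q=P.reshape(-1,3);Q=Q[~np.isnan(Q[:,0])]
a=np.array([.179,.6]);b=np.array([.529,.178]);d=b-a;L=np.hypot(*d);d/=L
r=Q[:,:2]-a;s=r@d;t=r[:,0]*d[1]-r[:,1]*d[0]
k=(s>.05)&(s<L-.15)&(abs(t)<.12);print("max h corridor",np.percentile(Q[k,2],99.9))
c=np.array([.6862,-.1932]);th=np.radians(9.3);Rc=np.array([[np.cos(th),-np.sin(th)],[np.sin(th),np.cos(th)]])
mk=c+Rc@[-.085,-.080];print("mark",mk)
# both cameras: pin points in cabinet frame rel. to mark
for n in("top","scene"):
    Q=np.load(n+"0.npy").reshape(-1,3);Q=Q[~np.isnan(Q[:,0])]
    l=(Q[:,:2]-mk)@Rc
    for z0,z1 in((.117,.126),(.127,.145),(.028,.036),(.038,.052)):
        k=(abs(l[:,0])<.018)&(abs(l[:,1])<.03)&(Q[:,2]>z0)&(Q[:,2]<z1)
        print(n,z0,k.sum(),np.round(np.median(l[k],0)*1000,1) if k.any() else"",np.round(l[k].min(0)*1000,1),np.round(l[k].max(0)*1000,1))
print("above door",to(.5293,.1781,.26),"yaw",yaw())
E
```

```text
max h corridor 0.09279634042102204
mark [ 0.61524557 -0.28588478]
top 0.117 76 [ 5.1 -4. ] [ -8.2 -13.8] [17.8 27.5]
top 0.127 23 [ 3.1 -3.9] [ -2.9 -14.6] [18.  29.7]
top 0.028 52 [ 3.8 -2.3] [ -8.3 -14.6] [17.7  4.6]
top 0.038 16 [ 1.6 -3.7] [-2.7 -7.9] [18.  28.4]
scene 0.117 60 [ 2.2 -1. ] [-10.2 -16.3] [17.8 29. ]
scene 0.127 41 [15.4 -1.8] [ -6.2 -14.5] [18.  29.1]
scene 0.028 47 [ 1.6 -1.1] [-10.5 -12.2] [17.  29.4]
scene 0.038 28 [15.2 -2.6] [ -4.5 -15.3] [18.  29.3]
above door [-45.61 -30.21  -2.94] yaw 73.33970205447453
```

```bash
python3 -m crank '[{"x":-3.8,"y":-2.5,"z":-0.6},{"x":-3.8,"y":-2.5,"z":-0.6},{"x":-3.8,"y":-2.5,"z":-0.6},{"x":-3.8,"y":-2.5,"z":-0.6},{"x":-3.8,"y":-2.5,"z":-0.5}]'
python3 -m crank '[{"x":-3.8,"y":-2.5},{"x":-3.8,"y":-2.5},{"x":-3.8,"y":-2.5},{"x":-3.8,"y":-2.5},{"x":-3.8,"y":-2.5}]'
python3 -m crank '[{"x":-3.8,"y":-2.5},{"x":-3.8,"y":-2.7},{"turn":-0.08},{},{}]'
python3 - <<'E'
from h import *
pr(); m=manip.camera_model("wrist"); p,d=manip.grab_frame("wrist"); cv2.imwrite("pics/w1.png",p[:,:,::-1]);np.save("w1.npy",d)
print(m["mtx"],np.linalg.inv(m["world_to_cam"]));print(to(.5293,.1781,.129))
E
```

```text
t 0.1 p [0.179  0.5983 0.2302] yaw 73.34 F [0.7 0.  0.1] T [-0.06  0.   -0.01] w 1.001 0.0 j6 -0.12
[[371.64829954   0.         321.07202975]
 [  0.         371.64829954 238.61246675]
 [  0.           0.           1.        ]] [[ 0.28717444  0.90557395  0.31219651  0.09713523]
 [ 0.9578769  -0.27093595 -0.09521319  0.6223399 ]
 [-0.00163732  0.32638862 -0.94523425  0.37165112]
 [ 0.          0.          0.          1.        ]]
[-45.61 -30.2   10.17]schema error: expected keys x, y, z, turn
schema error: expected keys x, y, z, turn
schema error: expected keys x, y, z, turn
```

View pics/w1.png

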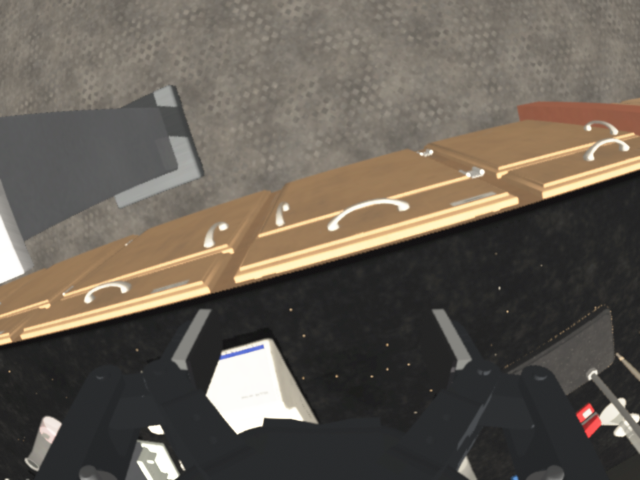

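The rows were refused because every row needs all four keys, so the arm is still at the start. The wrist view shows only the bench edge and the balance at (250,380).

```bash
python3 -m crank '[{"x":-3.8,"y":-2.5,"z":-0.6,"turn":0},{"x":-3.8,"y":-2.5,"z":-0.6,"turn":0},{"x":-3.8,"y":-2.5,"z":-0.6,"turn":0},{"x":-3.8,"y":-2.5,"z":-0.6,"turn":0},{"x":-3.8,"y":-2.5,"z":-0.5,"turn":0}]' && 
python3 -m crank '[{"x":-3.8,"y":-2.5,"z":0,"turn":0},{"x":-3.8,"y":-2.5,"z":0,"turn":0},{"x":-3.8,"y":-2.5,"z":0,"turn":0},{"x":-3.8,"y":-2.5,"z":0,"turn":0},{"x":-3.8,"y":-2.5,"z":0,"turn":0}]' && 
python3 -m crank '[{"x":-3.8,"y":-2.5,"z":0,"turn":0},{"x":-3.8,"y":-2.7,"z":0,"turn":0},{"x":0,"y":0,"z":0,"turn":-0.08},{"x":0,"y":0,"z":0,"turn":0},{"x":0,"y":0,"z":0,"turn":0}]' && 
python3 - <<'E'
from h import *
pr(); m=manip.camera_model("wrist"); p,d=manip.grab_frame("wrist"); cv2.imwrite("pics/w2.png",p[:,:,::-1]);
K=np.array(m["mtx"]);W=np.linalg.inv(m["world_to_cam"]);v,u=np.mgrid[:480,:640];a=(u-K[0,2])/K[0,0];b=(v-K[1,2])/K[1,1];r=np.hypot(a,b)+1e-9
k=np.tan(np.minimum(r,1.5))/r;P=np.stack([a*k*d,b*k*d,d],-1)@W[:3,:3].T+W[:3,3]
Q=P[(d>0)&(r<1.3)];k=(abs(Q[:,0]-.53)<.09)&(abs(Q[:,1]-.178)<.06)&(abs(Q[:,2]-.159)<.006)
print(k.sum(),cv2.minAreaRect(Q[k][:,:2].astype(np.float32)),np.median(Q[k],0));print(to(.5293,.1781,.129))
E
```

```text
time: 0.65
tool_pos: [0.3261, 0.423, 0.2604]
tool_rot: [0.0, 0.145, 0.989, -0.0]
contact_force: [0.2, 0.9, -0.3]
gripper_width: 1.006
grasp_force: 0.0
time: 1.15
tool_pos: [0.4723, 0.2486, 0.2601]
tool_rot: [-0.0, 0.145, 0.989, 0.0]
contact_force: [0.7, 0.3, -0.2]
gripper_width: 0.999
grasp_force: 0.0
time: 1.65
tool_pos: [0.5291, 0.1789, 0.26]
tool_rot: [-0.0, 0.106, 0.994, -0.0]
contact_force: [-0.3, 0.2, 0.8]
gripper_width: 0.997
grasp_force: 0.0
t 1.65 p [0.5291 0.1789 0.26  ] yaw 77.85 F [-0.3  0.2  0.8] T [ 0.04 -0.02  0.09] w 0.997 0.0 j6 -1.17
2679 ((0.5281224250793457, 0.1784130185842514), (0.011324912309646606, 0.12036821991205215), 77.4854507446289) [0.52152933 0.17960806 0.15864271]
[-0.06 -0.1  13.11]
```

View pics/w2.png

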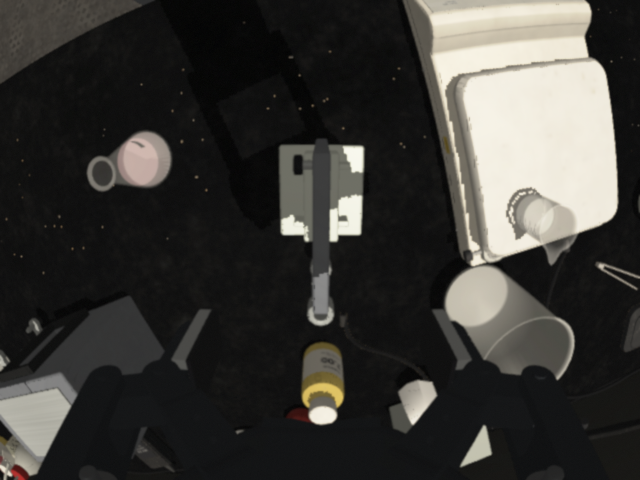

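The wrist view shows the door's top edge upright in the picture at column 321, with the sockets at (321,315), centred between the fingers. The fit of centre (0.528, 0.178) and yaw 77.5° agrees with the top camera, so I'll descend and grip.

```bash
python3 -m crank '[{"x":0,"y":-0.05,"z":3.3,"turn":0.006},{"x":0,"y":0,"z":3.3,"turn":0},{"x":0,"y":0,"z":3.0,"turn":0},{"x":0,"y":0,"z":2.0,"turn":0},{"x":0,"y":0,"z":1.5,"turn":0}]' && python3 -m crank '[{"x":0,"y":0,"z":0,"turn":0},{"x":0,"y":0,"z":0,"turn":0},{"x":0,"y":0,"z":0,"turn":0},{"x":0,"y":0,"z":0,"turn":0},{"x":0,"y":0,"z":0,"turn":0}]' 0 && python3 -m crank '[{"x":0,"y":0,"z":0,"turn":0},{"x":0,"y":0,"z":0,"turn":0},{"x":0,"y":0,"z":0,"turn":0},{"x":0,"y":0,"z":0,"turn":0},{"x":0,"y":0,"z":0,"turn":0}]'
```

```text
time: 2.2
tool_pos: [0.5279, 0.179, 0.1274]
tool_rot: [-0.001, 0.108, 0.994, -0.0]
contact_force: [-0.4, 0.7, -0.1]
gripper_width: 1.001
grasp_force: 0.0
time: 2.7
tool_pos: [0.53, 0.1783, 0.1305]
tool_rot: [0.001, 0.108, 0.994, 0.0]
contact_force: [-0.5, 0.3, -0.7]
gripper_width: 0.141
grasp_force: 0.0
time: 3.2
tool_pos: [0.5302, 0.1783, 0.1306]
tool_rot: [0.001, 0.108, 0.994, 0.0]
contact_force: [-0.2, 0.6, 6.4]
gripper_width: 0.129
grasp_force: 60.5
```

```bash
python3 -m crank '[{"x":0,"y":0,"z":-0.5,"turn":0},{"x":0,"y":0,"z":-1,"turn":0},{"x":0,"y":0,"z":-2,"turn":0},{"x":0,"y":0,"z":-2.5,"turn":0},{"x":0,"y":0,"z":-3,"turn":0}]' && python3 -m crank '[{"x":0,"y":0,"z":-3,"turn":0},{"x":0,"y":0,"z":-1,"turn":0},{"x":0,"y":0,"z":0,"turn":0},{"x":0,"y":0,"z":0,"turn":0}]' && python3 - <<'E'
from h import *
pr();print(to(.45,-.301,.25))
E
```

```text
time: 3.7
tool_pos: [0.5278, 0.1779, 0.2181]
tool_rot: [-0.002, 0.108, 0.994, -0.001]
contact_force: [0.7, 0.2, -3.6]
gripper_width: 0.127
grasp_force: 59.1
time: 4.1
tool_pos: [0.5285, 0.178, 0.2573]
tool_rot: [-0.001, 0.108, 0.994, -0.0]
contact_force: [0.6, -0.0, -4.1]
gripper_width: 0.125
grasp_force: 59.3
t 4.1 p [0.5285 0.178  0.2573] yaw 77.58 F [ 0.6 -0.  -4.1] T [-0.02  0.   -0.03] w 0.125 59.27681386470795 j6 -1.16
[ -2.64 -48.47   0.78]
```

```bash
python3 -m crank '[{"x":-0.2,"y":-1.5,"z":0,"turn":0},{"x":-0.2,"y":-3,"z":0,"turn":0},{"x":-0.2,"y":-4,"z":0,"turn":0},{"x":-0.2,"y":-4,"z":0,"turn":0},{"x":-0.2,"y":-4,"z":0,"turn":0}]' && python3 -m crank '[{"x":-0.2,"y":-4,"z":0,"turn":0},{"x":-0.2,"y":-4,"z":0,"turn":0},{"x":-0.2,"y":-4,"z":0,"turn":0},{"x":-0.2,"y":-4,"z":0,"turn":0},{"x":-0.2,"y":-4,"z":0,"turn":0}]' && python3 -m crank '[{"x":-0.2,"y":-4,"z":0,"turn":0},{"x":-0.2,"y":-4,"z":0,"turn":0},{"x":-0.2,"y":-2.7,"z":0,"turn":0},{"x":0,"y":-1.3,"z":0,"turn":0},{"x":0,"y":0,"z":0,"turn":-0.08}]' && python3 -m crank '[{"x":0,"y":0,"z":0,"turn":-0.1},{"x":0,"y":0,"z":0,"turn":-0.1},{"x":0,"y":0,"z":0,"turn":-0.1},{"x":0,"y":0,"z":0,"turn":0},{"x":0,"y":0,"z":0,"turn":0}]' && python3 - <<'E'
from h import *
pr();print(to(.45,-.301,.165))
E
```

```text
time: 4.6
tool_pos: [0.502, 0.013, 0.257]
tool_rot: [-0.002, 0.108, 0.994, -0.0]
contact_force: [0.4, -0.3, -3.8]
gripper_width: 0.129
grasp_force: 59.3
time: 5.1
tool_pos: [0.4685, -0.1843, 0.2572]
tool_rot: [-0.002, 0.108, 0.994, 0.0]
contact_force: [1.2, 0.6, -3.6]
gripper_width: 0.132
grasp_force: 59.2
time: 5.6
tool_pos: [0.4488, -0.3024, 0.2573]
tool_rot: [-0.002, 0.069, 0.998, 0.001]
contact_force: [0.2, 0.2, -3.9]
gripper_width: 0.129
grasp_force: 59.4
time: 6.1
tool_pos: [0.45, -0.3005, 0.2583]
tool_rot: [-0.001, -0.081, 0.997, 0.001]
contact_force: [-0.6, 0.1, -4.1]
gripper_width: 0.126
grasp_force: 59.3
t 6.1 p [ 0.45   -0.3005  0.2583] yaw 99.25 F [-0.6  0.1 -4.1] T [-0.03 -0.   -0.06] w 0.126 59.34432506561279 j6 -2.46
[-0.01 -0.06  9.33]
```

```bash
python3 -m crank '[{"x":0,"y":0,"z":1.5,"turn":0},{"x":0,"y":0,"z":3,"turn":0},{"x":0,"y":0,"z":3,"turn":0},{"x":0,"y":0,"z":1.3,"turn":0},{"x":0,"y":0,"z":0.5,"turn":0}]' && python3 -m crank '[{"x":-2,"y":0,"z":0,"turn":0},{"x":-2,"y":0,"z":0,"turn":0},{"x":-1,"y":0,"z":0,"turn":0},{"x":0,"y":0,"z":0,"turn":0},{"x":0,"y":0,"z":0,"turn":0}]' && python3 - <<'E'
from h import *
pr()
p,d,P=cloud("top"); np.save("t2.npy",P)
m=manip.camera_model("top"); q=np.array(m["mtx"])@(np.array(m["world_to_cam"])@[.60,-.29,.12,1])[:3]; u,v=(q[:2]/q[2]).astype(int);print(u,v)
a=cv2.resize(p[v-45:v+45,u-60:u+60,::-1],None,fx=6,fy=6,interpolation=cv2.INTER_CUBIC);cv2.imwrite("pics/t2.png",cv2.convertScaleAbs(a,alpha=1.5));print(u-60,v-45)
E
```

```text
time: 6.6
tool_pos: [0.4492, -0.2999, 0.1633]
tool_rot: [-0.002, -0.081, 0.997, 0.002]
contact_force: [-0.5, 0.1, -5.5]
gripper_width: 0.129
grasp_force: 59.3
time: 7.1
tool_pos: [0.4996, -0.2931, 0.1667]
tool_rot: [-0.0, -0.082, 0.997, -0.0]
contact_force: [-0.5, -0.2, -3.3]
gripper_width: 0.128
grasp_force: 59.4
t 7.1 p [ 0.4996 -0.2931  0.1667] yaw 99.36 F [-0.5 -0.2 -3.3] T [-0.05 -0.    0.  ] w 0.128 59.365854263305664 j6 -2.39
393 236
333 191
```

View pics/t2.png

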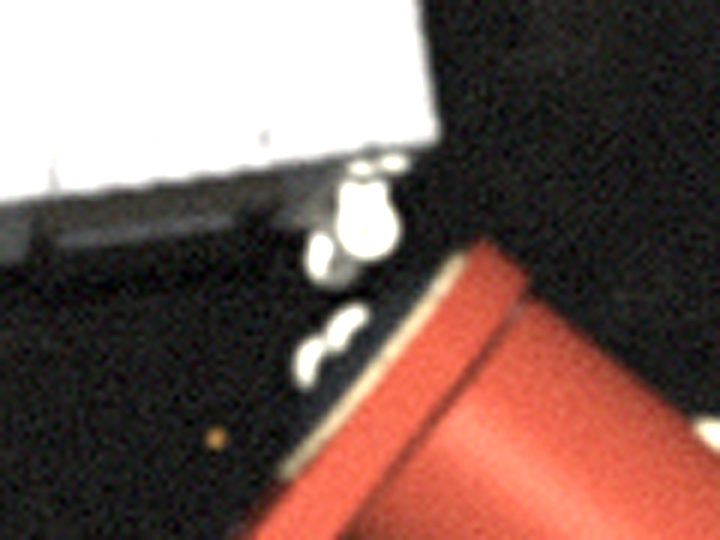

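The top view shows the upper collar centred at crop (369,232), the lower collar at (328,260) and the sockets at (348,325), partly hidden by the arm.

```bash
cat >> h.py <<'E'
def ray(name,u,v,z,m=None):
    m=m or manip.camera_model(name);K=np.array(m["mtx"]);W=np.linalg.inv(m["world_to_cam"])
    a=np.array([(u-K[0,2])/K[0,0],(v-K[1,2])/K[1,1]])
    if name=="wrist":
        r=np.hypot(*a); d=np.r_[a/r*np.sin(r),np.cos(r)]
    else: d=np.r_[a,1]
    d=W[:3,:3]@d; return W[:3,3]+d*(z-W[2,3])/d[2]
th=np.radians(9.3);Rc=np.array([[np.cos(th),-np.sin(th)],[np.sin(th),np.cos(th)]]);mk=np.array([.6152,-.2859])
def cab(p): return np.round((np.array(p)[:2]-mk)@Rc*1000,1)
E
python3 - <<'E'
from h import *
a=ray("top",394.08,229.25,.122);print(a,cab(a)); a=ray("top",387.2,234,.032);print(a,cab(a))
p,M,_=pose();A=p+M@[-.070,0,0];print("axis est",A,cab(A))
m=manip.camera_model("wrist"); p,d=manip.grab_frame("wrist");np.save("w3d.npy",d);print(m)
cv2.imwrite("pics/w3f.png",p[:,:,::-1])
a=cv2.resize(p[230:450,170:470,::-1],None,fx=2.6,fy=2.6,interpolation=cv2.INTER_CUBIC);cv2.imwrite("pics/w3.png",a)
E
```

```text
[ 0.61622646 -0.29021031  0.122     ] [ 0.3 -4.4]
[ 0.61733472 -0.28640333  0.032     ] [ 2.  -0.8]
axis est [ 0.56842711 -0.28172589  0.1665265 ] [-45.5  11.7]
{'mtx': array([[371.64829954,   0.        , 321.07202975],
       [  0.        , 371.64829954, 238.61246675],
       [  0.        ,   0.        ,   1.        ]]), 'world_to_cam': array([[-1.61838571e-01,  9.86817133e-01,  4.72817185e-04,
         3.70163789e-01],
       [ 9.32770944e-01,  1.52818541e-01,  3.26473367e-01,
        -4.40742092e-01],
       [ 3.22097257e-01,  5.32770135e-02, -9.45206283e-01,
         1.73855494e-01],
       [ 0.00000000e+00,  0.00000000e+00,  0.00000000e+00,
         1.00000000e+00]])}
```

View pics/w3.png

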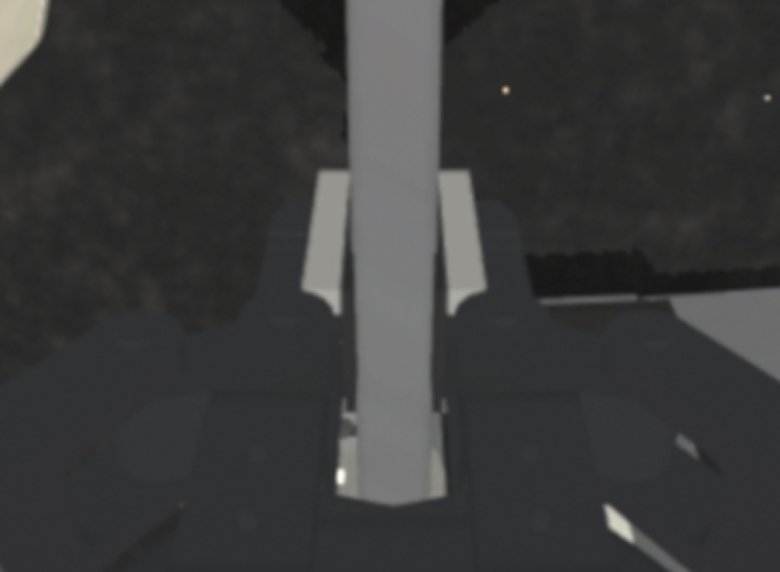

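The wrist view is blocked by the door and pads, so I'll rely on the collar estimate (cabinet y about -4 mm) and feel for the pins.

```bash
python3 -m crank '[{"x":-0.5,"y":-0.8,"z":0,"turn":0},{"x":-1,"y":-0.8,"z":0,"turn":0},{"x":-1.5,"y":0,"z":0,"turn":0},{"x":-1,"y":0,"z":0,"turn":0},{"x":-0.5,"y":0,"z":0,"turn":0}]' && python3 -m crank '[{"x":0,"y":0,"z":0.5,"turn":0},{"x":0,"y":0,"z":0.5,"turn":0},{"x":0,"y":0,"z":0.2,"turn":0},{"x":0,"y":0,"z":0,"turn":0},{"x":0,"y":0,"z":0,"turn":0}]' && cat >> h.py <<'E'
def ax():
    pr();p,M,_=pose();A=p+M@[-.0705,0,.1006];print("axis",np.round(A,4),"rel mark mm",cab(A),"z over final",round((A[2]-.032)*1000,1))
E
python3 -c "
from h import *
ax()"
```

```text
time: 7.7
tool_pos: [0.5478, -0.301, 0.1662]
tool_rot: [0.0, -0.082, 0.997, 0.0]
contact_force: [-0.2, 0.2, -3.6]
gripper_width: 0.128
grasp_force: 59.3
time: 8.2
tool_pos: [0.5465, -0.3014, 0.1542]
tool_rot: [-0.0, -0.081, 0.997, 0.0]
contact_force: [-0.6, -0.4, -4.6]
gripper_width: 0.129
grasp_force: 59.3
t 8.2 p [ 0.5465 -0.3014  0.1542] yaw 99.34 F [-0.6 -0.4 -4.6] T [ 0.02 -0.    0.04] w 0.129 59.30195331573486 j6 -2.36
axis [ 0.6161 -0.29    0.0536] rel mark mm [ 0.2 -4.1] z over final 21.6
```

```bash
python3 -m crank '[{"x":0,"y":0,"z":0.2,"turn":0},{"x":0,"y":0,"z":0.2,"turn":0},{"x":0,"y":0,"z":0.2,"turn":0},{"x":0,"y":0,"z":0.1,"turn":0},{"x":0,"y":0,"z":0,"turn":0}]' && python3 -c "
from h import *
ax()"
```

```text
time: 8.7
tool_pos: [0.5466, -0.3013, 0.1469]
tool_rot: [-0.0, -0.082, 0.997, 0.0]
contact_force: [0.6, -0.2, -3.9]
gripper_width: 0.128
grasp_force: 59.3
t 8.7 p [ 0.5466 -0.3013  0.1469] yaw 99.35 F [ 0.6 -0.2 -3.9] T [ 0.03  0.03 -0.03] w 0.128 59.30064797401428 j6 -2.36
axis [ 0.6161 -0.2898  0.0463] rel mark mm [ 0.3 -4. ] z over final 14.3
```

```bash
python3 -m crank '[{"x":0,"y":0,"z":0.1,"turn":0},{"x":0,"y":0,"z":0.1,"turn":0},{"x":0,"y":0,"z":0,"turn":0}]' && python3 -c "
from h import *
ax()"
```

```text
time: 9.0
tool_pos: [0.5467, -0.3013, 0.1451]
tool_rot: [-0.0, -0.082, 0.997, 0.0]
contact_force: [-0.5, 0.5, -3.4]
gripper_width: 0.129
grasp_force: 59.3
t 9.0 p [ 0.5467 -0.3013  0.1451] yaw 99.35 F [-0.5  0.5 -3.4] T [-0.04 -0.02 -0.03] w 0.129 59.30005967617035 j6 -2.36
axis [ 0.6162 -0.2899  0.0445] rel mark mm [ 0.4 -4.1] z over final 12.5
```

```bash
python3 -m crank '[{"x":0,"y":0,"z":0.15,"turn":0},{"x":0,"y":0,"z":0.15,"turn":0},{"x":0,"y":0,"z":0.15,"turn":0},{"x":0,"y":0,"z":0,"turn":0}]' && python3 -c "
from h import *
ax()"
```

```text
time: 9.4
tool_pos: [0.5466, -0.3013, 0.1404]
tool_rot: [-0.0, -0.082, 0.997, 0.0]
contact_force: [0.4, 0.1, -4.2]
gripper_width: 0.13
grasp_force: 59.3
t 9.4 p [ 0.5466 -0.3013  0.1404] yaw 99.35 F [ 0.4  0.1 -4.2] T [-0.01  0.03  0.05] w 0.13 59.342917799949646 j6 -2.36
axis [ 0.6161 -0.2898  0.0397] rel mark mm [ 0.2 -4. ] z over final 7.7
```

```bash
python3 -m crank '[{"x":0,"y":0,"z":0.15,"turn":0},{"x":0,"y":0,"z":0.15,"turn":0},{"x":0,"y":0,"z":0.15,"turn":0},{"x":0,"y":0,"z":0.15,"turn":0},{"x":0,"y":0,"z":0,"turn":0}]' && python3 -c "
from h import *
ax()"
```

```text
time: 9.9
tool_pos: [0.5466, -0.3013, 0.1344]
tool_rot: [-0.0, -0.082, 0.997, 0.0]
contact_force: [-0.9, -0.1, -3.1]
gripper_width: 0.128
grasp_force: 59.3
t 9.9 p [ 0.5466 -0.3013  0.1344] yaw 99.35 F [-0.9 -0.1 -3.1] T [-0.01 -0.02  0.03] w 0.128 59.34335947036743 j6 -2.36
axis [ 0.6161 -0.2898  0.0338] rel mark mm [ 0.2 -4. ] z over final 1.8
```

```bash
python3 -m crank '[{"x":0,"y":0,"z":0.07,"turn":0},{"x":0,"y":0,"z":0.07,"turn":0},{"x":0,"y":0,"z":0,"turn":0}]' && python3 -m crank '[{"x":0,"y":0,"z":0.05,"turn":0},{"x":0,"y":0,"z":0.04,"turn":0},{"x":0,"y":0,"z":0,"turn":0}]' && python3 -c "
from h import *
ax()"
```

```text
time: 10.2
tool_pos: [0.5467, -0.3014, 0.1333]
tool_rot: [-0.0, -0.082, 0.997, 0.0]
contact_force: [-0.9, -0.3, -3.0]
gripper_width: 0.132
grasp_force: 59.4
time: 10.5
tool_pos: [0.5469, -0.3015, 0.1328]
tool_rot: [0.0, -0.082, 0.997, -0.0]
contact_force: [-0.2, -0.5, -2.4]
gripper_width: 0.129
grasp_force: 59.5
t 10.5 p [ 0.5469 -0.3015  0.1328] yaw 99.35 F [-0.2 -0.5 -2.4] T [ 0.03 -0.01  0.01] w 0.129 59.53343868255615 j6 -2.36
axis [ 0.6165 -0.29    0.0322] rel mark mm [ 0.6 -4.3] z over final 0.2
```

```bash
python3 -m crank '[{"x":0,"y":0,"z":0.05,"turn":0},{"x":0,"y":0,"z":0,"turn":0}]' && python3 -m crank '[{"x":0,"y":0,"z":0.05,"turn":0},{"x":0,"y":0,"z":0,"turn":0}]' && python3 -c "
from h import *
ax()"
```

```text
time: 10.7
tool_pos: [0.5469, -0.3015, 0.1326]
tool_rot: [0.0, -0.082, 0.997, -0.0]
contact_force: [-1.9, 1.0, -1.1]
gripper_width: 0.124
grasp_force: 59.9
time: 10.9
tool_pos: [0.5469, -0.3017, 0.1325]
tool_rot: [0.0, -0.082, 0.997, -0.0]
contact_force: [-4.7, 1.3, 3.2]
gripper_width: 0.13
grasp_force: 60.5
t 10.9 p [ 0.5469 -0.3017  0.1325] yaw 99.35 F [-4.7  1.3  3.2] T [0.27 0.43 0.09] w 0.13 60.493794679641724 j6 -2.36
axis [ 0.6165 -0.2903  0.032 ] rel mark mm [ 0.6 -4.5] z over final -0.0
```

Seated: z stopped at the final height and the contact force rose by about 7 N. I'll release and rise.

```bash
python3 -m crank '[{"x":0,"y":0,"z":0,"turn":0},{"x":0,"y":0,"z":0,"turn":0},{"x":0,"y":0,"z":0,"turn":0},{"x":0,"y":0,"z":0,"turn":0},{"x":0,"y":0,"z":0,"turn":0}]' 60 && python3 -m crank '[{"x":0,"y":0,"z":-0.5,"turn":0},{"x":0,"y":0,"z":-2,"turn":0},{"x":0,"y":0,"z":-3,"turn":0},{"x":0,"y":0,"z":-3,"turn":0},{"x":0,"y":0,"z":-1,"turn":0}]' && python3 -m crank '[{"x":3,"y":0,"z":0,"turn":0},{"x":3,"y":-2,"z":0,"turn":0},{"x":3,"y":-3,"z":0,"turn":0},{"x":3,"y":-1,"z":0,"turn":0},{"x":0,"y":0,"z":0,"turn":0}]' 0 && python3 - <<'E'
from h import *
pr()
for n in("top","scene"):
    p,d,P=cloud(n)
    m=manip.camera_model(n); q=np.array(m["mtx"])@(np.array(m["world_to_cam"])@[.57,-.29,.12,1])[:3]; u,v=(q[:2]/q[2]).astype(int)
    cv2.imwrite(f"pics/{n}3.png",cv2.resize(p[v-60:v+60,u-80:u+80,::-1],None,fx=2.4,fy=2.4,interpolation=cv2.INTER_CUBIC))
    Q=P.reshape(-1,3);l=(Q[:,:2]-mk)@Rc;k=(l[:,0]>-.16)&(l[:,0]<.0)&(abs(l[:,1])<.06)&(Q[:,2]>.15)&(Q[:,2]<.172)
    print(n,k.sum(),np.median(Q[k],0),cv2.minAreaRect(l[k].astype(np.float32)))
a=cv2.imread("pics/top3.png");b=cv2.imread("pics/scene3.png");cv2.imwrite("pics/c3.png",np.hstack([a,b]))
E
```

```text
time: 11.4
tool_pos: [0.5468, -0.3014, 0.1314]
tool_rot: [0.0, -0.082, 0.997, -0.0]
contact_force: [-0.7, -0.4, -0.1]
gripper_width: 0.598
grasp_force: 0.0
time: 11.9
tool_pos: [0.5483, -0.3025, 0.2313]
tool_rot: [0.003, -0.082, 0.997, -0.002]
contact_force: [-0.0, -0.7, 2.0]
gripper_width: 0.599
grasp_force: 0.0
time: 12.4
tool_pos: [0.4354, -0.3817, 0.2256]
tool_rot: [-0.001, -0.079, 0.997, 0.0]
contact_force: [0.1, 0.3, -0.1]
gripper_width: -0.0
grasp_force: 0.0
t 12.4 p [ 0.4354 -0.3817  0.2256] yaw 99.11 F [ 0.1  0.3 -0.1] T [ 0.   -0.02 -0.01] w -0.0 0.0 j6 -2.58
top 356 [ 0.54447881 -0.30083598  0.15910413] ((-0.07398123294115067, -0.0039199343882501125), (0.012528895400464535, 0.1188817024230957), 89.97122955322266)
scene 265 [ 0.54218402 -0.29826845  0.15819186] ((-0.0749405026435852, -0.0021533137187361717), (0.015892785042524338, 0.12284727394580841), 89.15241241455078)
```

View pics/c3.png

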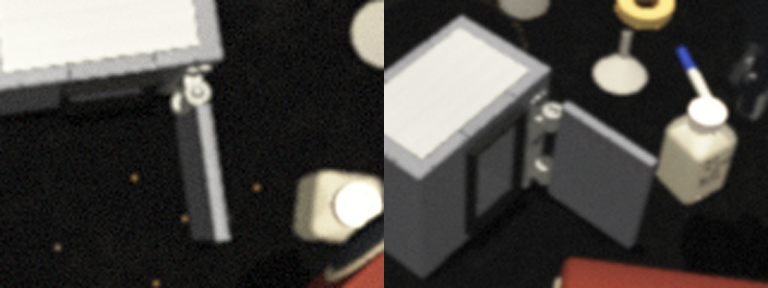

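The views show the door hung on both pins, standing open at a right angle to the cabinet and clear of the square bottle. I'll swing it shut with closed fingers on its front face, above the knob.

```bash
python3 - <<'E'
from h import *
t=mk+Rc@[-.100,-.004-.030];print(t,to(*t,.135))
E
```

```text
[ 0.52200896 -0.33561348] [-9.04  3.02  9.08]
```

```bash
python3 -m crank '[{"x":-3,"y":1,"z":0,"turn":0},{"x":-3,"y":1,"z":0,"turn":0},{"x":-3,"y":1,"z":0,"turn":0},{"x":0,"y":0,"z":0,"turn":0},{"x":0,"y":0,"z":2,"turn":0}]' && python3 -m crank '[{"x":0,"y":0,"z":3,"turn":0},{"x":0,"y":0,"z":2.7,"turn":0},{"x":0,"y":0,"z":1,"turn":0},{"x":0,"y":0,"z":0,"turn":0}]' && python3 -m crank '[{"x":0,"y":0.3,"z":0,"turn":0},{"x":0,"y":0.3,"z":0,"turn":0},{"x":0,"y":0.3,"z":0,"turn":0},{"x":0,"y":0.2,"z":0,"turn":0}]' && python3 -c "
from h import *
pr();print(cab(pose()[0]))"
```

```text
time: 13.0
tool_pos: [0.5248, -0.3356, 0.2094]
tool_rot: [0.002, -0.083, 0.997, -0.002]
contact_force: [-0.3, 0.2, 1.1]
gripper_width: -0.003
grasp_force: 0.0
time: 13.4
tool_pos: [0.5211, -0.3347, 0.1372]
tool_rot: [-0.002, -0.082, 0.997, 0.002]
contact_force: [0.3, 0.2, 0.2]
gripper_width: -0.001
grasp_force: 0.0
time: 13.8
tool_pos: [0.5207, -0.3251, 0.1408]
tool_rot: [0.001, -0.082, 0.997, -0.001]
contact_force: [-0.5, -1.0, -0.3]
gripper_width: 0.002
grasp_force: 0.0
t 13.8 p [ 0.5207 -0.3251  0.1408] yaw 99.36 F [-0.5 -1.  -0.3] T [ 0.01  0.04 -0.02] w 0.002 0.0 j6 -2.41
[-99.6 -23.4]
```

```bash
python3 -m crank '[{"x":0.1,"y":0.6,"z":0,"turn":0.06},{"x":0.1,"y":0.6,"z":0,"turn":0.06},{"x":0.1,"y":0.6,"z":0,"turn":0.06},{"x":0.1,"y":0.6,"z":0,"turn":0.06},{"x":0.1,"y":0.6,"z":0,"turn":0.06}]' && python3 -m crank '[{"x":0.1,"y":0.6,"z":0,"turn":0.06},{"x":0.1,"y":0.6,"z":0,"turn":0.06},{"x":0.1,"y":0.6,"z":0,"turn":0.06},{"x":0.1,"y":0.6,"z":0,"turn":0.06},{"x":0.1,"y":0.6,"z":0,"turn":0.06}]' && python3 -m crank '[{"x":0.1,"y":0.6,"z":0,"turn":0.06},{"x":0.1,"y":0.6,"z":0,"turn":0.06},{"x":0.1,"y":0.6,"z":0,"turn":0.06},{"x":0.1,"y":0.6,"z":0,"turn":0.06},{"x":0.1,"y":0.6,"z":0,"turn":0.06}]' && python3 - <<'E'
from h import *
pr();p,M,_=pose();f=np.radians(99.3-yaw());q=(p[:2]-mk)@Rc*1000-[0,-4]
e=np.array([-np.cos(f),np.sin(f)]);n=np.array([-np.sin(f),-np.cos(f)]);print("phi",np.degrees(f),"r",q@e,"off",q@n)
E
```

```text
time: 14.3
tool_pos: [0.5141, -0.2953, 0.1401]
tool_rot: [0.0, 0.07, 0.998, -0.0]
contact_force: [0.4, -0.5, 1.1]
gripper_width: 0.0
grasp_force: 0.1
time: 14.8
tool_pos: [0.5169, -0.2651, 0.1402]
tool_rot: [0.0, 0.218, 0.976, -0.0]
contact_force: [1.0, -0.7, 0.1]
gripper_width: 0.001
grasp_force: 0.1
time: 15.3
tool_pos: [0.5285, -0.237, 0.1401]
tool_rot: [0.0, 0.361, 0.932, -0.0]
contact_force: [0.3, -0.3, 0.7]
gripper_width: 0.001
grasp_force: 0.1
t 15.3 p [ 0.5285 -0.237   0.1401] yaw 47.64 F [ 0.3 -0.3  0.7] T [-0.09 -0.01  0.01] w 0.001 0.13423081913060741 j6 -1.38
phi 51.657791399912874 r 100.09354131975914 off 19.802841985681468
```

```bash
python3 -m crank '[{"x":0.1,"y":0.6,"z":0,"turn":0.06},{"x":0.1,"y":0.6,"z":0,"turn":0.06},{"x":0.1,"y":0.6,"z":0,"turn":0.06},{"x":0.1,"y":0.6,"z":0,"turn":0.06},{"x":0.1,"y":0.6,"z":0,"turn":0.06}]' && python3 -m crank '[{"x":0.1,"y":0.6,"z":0,"turn":0.06},{"x":0.1,"y":0.6,"z":0,"turn":0.06},{"x":0.06,"y":0.4,"z":0,"turn":0.04},{"x":0.06,"y":0.4,"z":0,"turn":0.04},{"x":0.03,"y":0.2,"z":0,"turn":0.02}]' && python3 - <<'E'
from h import *
pr();p,M,_=pose();f=np.radians(99.3-yaw());q=(p[:2]-mk)@Rc*1000-[0,-4]
e=np.array([-np.cos(f),np.sin(f)]);n=np.array([-np.sin(f),-np.cos(f)]);print("phi",np.degrees(f),"r",q@e,"off",q@n)
E
```

```text
time: 15.8
tool_pos: [0.5479, -0.2137, 0.1401]
tool_rot: [0.0, 0.497, 0.868, -0.0]
contact_force: [0.2, -0.3, 0.6]
gripper_width: 0.0
grasp_force: 0.1
time: 16.3
tool_pos: [0.5662, -0.201, 0.14]
tool_rot: [0.0, 0.588, 0.809, 0.0]
contact_force: [0.3, -0.2, 0.8]
gripper_width: -0.006
grasp_force: 0.1
t 16.3 p [ 0.5662 -0.201   0.14  ] yaw 17.95 F [ 0.3 -0.2  0.8] T [-0.03  0.09  0.01] w -0.006 0.13722024825256085 j6 -0.78
phi 81.34633299699422 r 99.81976344438114 off 19.845093644732962
```

Now slow steps, watching the force for the seal.

```bash
python3 -m crank '[{"x":0.03,"y":0.2,"z":0,"turn":0.02},{"x":0.03,"y":0.2,"z":0,"turn":0.02},{"x":0.03,"y":0.2,"z":0,"turn":0.02},{"x":0.03,"y":0.2,"z":0,"turn":0.02},{"x":0,"y":0,"z":0,"turn":0}]' && python3 -m crank '[{"x":0.03,"y":0.2,"z":0,"turn":0.02},{"x":0.03,"y":0.2,"z":0,"turn":0.02},{"x":0,"y":0,"z":0,"turn":0}]' && python3 -m crank '[{"x":0.03,"y":0.15,"z":0,"turn":0.015},{"x":0.0,"y":0.1,"z":0,"turn":0.01},{"x":0,"y":0,"z":0,"turn":0}]' && python3 - <<'E'
from h import *
pr();p,M,_=pose();f=np.radians(99.3-yaw());q=(p[:2]-mk)@Rc*1000-[0,-4]
e=np.array([-np.cos(f),np.sin(f)]);n=np.array([-np.sin(f),-np.cos(f)]);print("phi",np.degrees(f),"r",q@e,"off",q@n,"xcab",q)
E
```

```text
time: 16.8
tool_pos: [0.5734, -0.1977, 0.1395]
tool_rot: [0.0, 0.62, 0.785, 0.0]
contact_force: [-0.4, 0.7, 0.3]
gripper_width: -0.0
grasp_force: 0.1
time: 17.1
tool_pos: [0.5772, -0.1963, 0.1395]
tool_rot: [0.0, 0.635, 0.772, 0.0]
contact_force: [0.1, -0.4, 0.3]
gripper_width: -0.002
grasp_force: 0.1
time: 17.4
tool_pos: [0.5795, -0.1955, 0.1395]
tool_rot: [0.0, 0.645, 0.764, 0.0]
contact_force: [-0.0, -0.4, -0.1]
gripper_width: -0.002
grasp_force: 0.1
t 17.4 p [ 0.5795 -0.1955  0.1395] yaw 9.67 F [-0.  -0.4 -0.1] T [0.05 0.05 0.05] w -0.002 0.08015435887500644 j6 -0.62
phi 89.62889479657895 r 99.08678432043799 off 19.957919231071724 xcab [-20.59928197  98.95543921]
```

```bash
cat >> h.py <<'E'
def door(save=None):
    for n in("top","scene"):
        p,d,P=cloud(n);Q=P.reshape(-1,3);l=(Q[:,:2]-mk)@Rc
        k=(l[:,0]>-.02)&(l[:,0]<.0065)&(l[:,1]>.005)&(l[:,1]<.135)&(Q[:,2]>.15)&(Q[:,2]<.17)
        print(n,k.sum(),"near/far x:",[np.round(np.median(l[k&(l[:,1]>a)&(l[:,1]<a+.03),0])*1000,1) for a in(.01,.04,.07,.1)],cv2.minAreaRect(l[k].astype(np.float32)))
        if save and n=="top": cv2.imwrite(save,cv2.resize(p[140:310,240:460,::-1],None,fx=3,fy=3,interpolation=cv2.INTER_CUBIC))
E
python3 -c "
from h import *
door('pics/t4.png')"
```

```text
top 0 near/far x: [np.float64(nan), np.float64(nan), np.float64(nan), np.float64(nan)] ((0.0, 0.0), (0.0, 0.0), 0.0)
scene 88 near/far x: [np.float64(nan), np.float64(nan), np.float64(-2.1), np.float64(-6.4)] ((-0.003351223422214389, 0.11370258778333664), (0.03357572481036186, 0.02642042748630047), 67.5208740234375)
  return _methods._mean(a, axis=axis, dtype=dtype,
  ret = ret.dtype.type(ret / rcount)
```

View pics/t4.png

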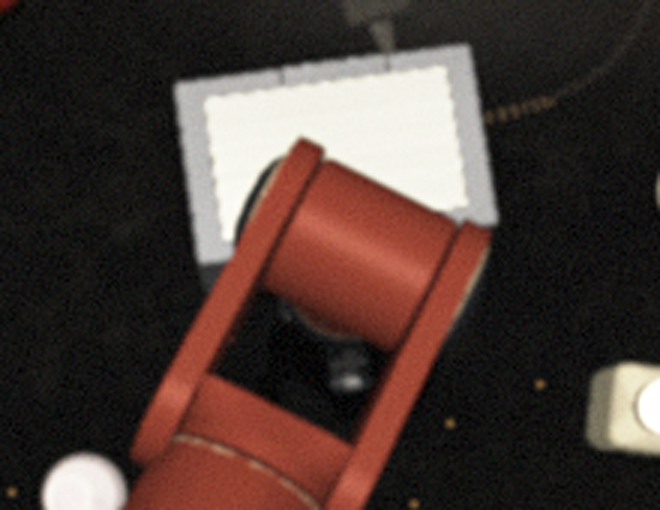

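The arm hides the door in the top view, so I'll keep pushing in 1 mm steps, watching the force.

```bash
python3 -m crank '[{"x":0,"y":0.1,"z":0,"turn":0.006},{"x":0,"y":0.1,"z":0,"turn":0},{"x":0,"y":0,"z":0,"turn":0}]' && python3 -m crank '[{"x":0,"y":0.1,"z":0,"turn":0},{"x":0,"y":0.1,"z":0,"turn":0},{"x":0,"y":0,"z":0,"turn":0}]' && python3 -c "
from h import *
pr();print(cab(pose()[0])+[0,4])"
```

```text
time: 17.8
tool_pos: [0.5815, -0.1952, 0.1395]
tool_rot: [0.0, 0.647, 0.762, 0.0]
contact_force: [0.5, 0.8, -0.5]
gripper_width: -0.003
grasp_force: 0.1
time: 18.1
tool_pos: [0.5828, -0.195, 0.1395]
tool_rot: [-0.001, 0.647, 0.762, -0.001]
contact_force: [-3.9, -0.0, 2.2]
gripper_width: -0.002
grasp_force: 2.0
t 18.1 p [ 0.5828 -0.195   0.1395] yaw 9.34 F [-3.9 -0.   2.2] T [-0.06  0.59 -0.01] w -0.002 2.0330539892893285 j6 -0.61
[-17.3  99. ]
```

```bash
python3 -m crank '[{"x":0,"y":0.07,"z":0,"turn":0},{"x":0,"y":0,"z":0,"turn":0}]' && python3 -m crank '[{"x":0,"y":0.07,"z":0,"turn":0},{"x":0,"y":0,"z":0,"turn":0}]' && python3 -c "
from h import *
pr();print(cab(pose()[0])+[0,4])"
```

```text
time: 18.3
tool_pos: [0.5828, -0.195, 0.1395]
tool_rot: [-0.001, 0.647, 0.762, -0.001]
contact_force: [-5.5, -1.9, 4.1]
gripper_width: -0.002
grasp_force: 3.5
time: 18.5
tool_pos: [0.5829, -0.195, 0.1395]
tool_rot: [-0.002, 0.647, 0.762, -0.002]
contact_force: [-9.0, -0.7, 4.6]
gripper_width: -0.002
grasp_force: 4.8
t 18.5 p [ 0.5829 -0.195   0.1395] yaw 9.33 F [-9.  -0.7  4.6] T [-0.07  1.42 -0.02] w -0.002 4.819440161227249 j6 -0.61
[-17.2  99. ]
```

The door is on its stop: 9 N with no more travel. I'll ease off slowly and then inspect.

```bash
python3 -m crank '[{"x":0,"y":-0.05,"z":0,"turn":0},{"x":0,"y":-0.05,"z":0,"turn":0},{"x":0,"y":-0.05,"z":0,"turn":0},{"x":0,"y":-0.05,"z":0,"turn":0},{"x":0,"y":-0.05,"z":0,"turn":0}]' && python3 -m crank '[{"x":0,"y":-0.05,"z":0,"turn":0},{"x":0,"y":-0.05,"z":0,"turn":0},{"x":0,"y":-0.05,"z":0,"turn":0},{"x":0,"y":-0.05,"z":0,"turn":0},{"x":0,"y":-0.05,"z":0,"turn":0}]' && python3 -m crank '[{"x":0,"y":-0.1,"z":0,"turn":0},{"x":0,"y":-0.2,"z":0,"turn":0},{"x":0,"y":-0.4,"z":0,"turn":0},{"x":0,"y":-1,"z":0,"turn":0},{"x":0,"y":-2,"z":0,"turn":0}]' && python3 -m crank '[{"x":0,"y":-3,"z":-1,"turn":0},{"x":0,"y":-4,"z":-3,"turn":0},{"x":0,"y":-4,"z":-3,"turn":0},{"x":0,"y":-3,"z":-2,"turn":0},{"x":0,"y":0,"z":0,"turn":0}]' && python3 - <<'E'
from h import *
pr();door('pics/t5.png')
p,d=manip.grab_frame("scene");cv2.imwrite("pics/s5.png",cv2.resize(p[130:300,210:440,::-1],None,fx=3,fy=3,interpolation=cv2.INTER_CUBIC))
a=cv2.imread("pics/t5.png");b=cv2.imread("pics/s5.png");h=min(a.shape[0],b.shape[0]);c=np.hstack([a[:h],b[:h]]);cv2.imwrite("pics/c5.png",cv2.resize(c,None,fx=.58,fy=.58))
E
```

```text
time: 19.0
tool_pos: [0.5826, -0.195, 0.1395]
tool_rot: [0.0, 0.647, 0.762, 0.0]
contact_force: [0.6, 0.2, 0.5]
gripper_width: -0.0
grasp_force: 0.1
time: 19.5
tool_pos: [0.5799, -0.1955, 0.1396]
tool_rot: [0.0, 0.647, 0.762, 0.0]
contact_force: [-0.2, 0.4, -0.2]
gripper_width: -0.004
grasp_force: 0.0
time: 20.0
tool_pos: [0.543, -0.2015, 0.1396]
tool_rot: [0.0, 0.647, 0.763, 0.0]
contact_force: [-0.9, -0.7, 0.2]
gripper_width: 0.002
grasp_force: 0.0
time: 20.5
tool_pos: [0.4039, -0.2257, 0.2335]
tool_rot: [0.004, 0.648, 0.761, -0.0]
contact_force: [1.0, 0.6, 0.3]
gripper_width: 0.002
grasp_force: 0.0
t 20.5 p [ 0.4039 -0.2257  0.2335] yaw 9.17 F [1.  0.6 0.3] T [-0.02 -0.02 -0.02] w 0.002 0.0 j6 -0.83
top 341 near/far x: [np.float64(0.4), np.float64(0.3), np.float64(-0.3), np.float64(-0.7)] ((0.0003330465406179428, 0.06895815581083298), (0.012149867601692677, 0.12010139971971512), 0.9318716526031494)
scene 249 near/far x: [np.float64(-4.0), np.float64(-3.2), np.float64(-3.6), np.float64(-3.5)] ((-0.0009455960243940353, 0.0715966522693634), (0.015716642141342163, 0.11905905604362488), 0.8513655662536621)
```

View pics/c5.png

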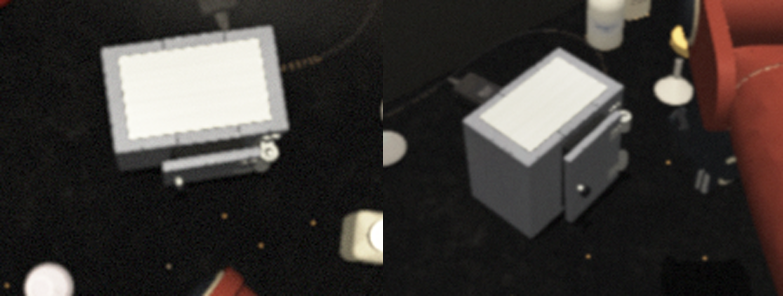

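The door looks shut against the seal. I'll compare its angle with the cabinet's front edge in the same frames, averaged over several.

```bash
python3 - <<'E'
from h import *
for n in("top","scene"):
  r=[]
  for i in range(6):
    p,d,P=cloud(n);Q=P.reshape(-1,3);l=(Q[:,:2]-mk)@Rc
    k=(l[:,0]>-.02)&(l[:,0]<.012)&(l[:,1]>.005)&(l[:,1]<.135)&(Q[:,2]>.15)&(Q[:,2]<.168)
    D=cv2.minAreaRect(l[k].astype(np.float32))
    k2=(Q[:,2]>.168)&(Q[:,2]<.186)&(l[:,0]>0)&(l[:,0]<.2)&(l[:,1]>-.08)&(l[:,1]<.22)
    C=cv2.minAreaRect(l[k2].astype(np.float32))
    c=l[k]; c=c-c.mean(0); V=np.linalg.svd(c,full_matrices=False)[2][0]
    r.append([((D[2]+45)%90)-45,np.degrees(np.arctan2(-V[0]*np.sign(V[1]),abs(V[1]))),((C[2]+45)%90)-45,*(np.array(C[0])*1000),*(np.array(D[0])*1000),np.median(Q[k,2])*1000])
  print(n,np.round(np.mean(r,0),2),np.round(np.std(r,0),2))
print(manip.state()["time"])
E
```

```text
top [  0.46   0.65   0.19  84.19  79.19   3.04  69.51 159.41] [0.49 0.07 0.11 3.39 0.06 0.29 0.04 0.05]
scene [4.2000e-01 1.3000e-01 1.8000e-01 8.3910e+01 8.0780e+01 1.3800e+00
 7.1120e+01 1.5885e+02] [0.44 0.09 0.32 0.48 0.26 0.34 0.6  0.17]
21.25
```

```bash
python3 -c "
from plant import manip
print(manip.job_done())"
```

```text
the job is handed in; nothing more can be done
None
```

I hung the door on both hinge pins, fully seated, and swung it shut against the seal; in the last pictures it was parallel to the cabinet front to within about half a degree. The arm is clear, nothing else was touched that I could see, and I handed the job in at about 21 s, with no verdict returned.

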